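# Make up two takeaway orders in their carriers

### The arm

A 6-joint arm with a two-finger parallel gripper is mounted at the origin on a cart in front of the work surface, level with it; the furniture and walls round the work are solid. World frame = base frame: x ahead of the robot, y to its left, z up, the work surface at z = 0. Lengths are in mm, angles in rad, forces in N, time in s.
With the tool pointing down it reaches from about 275 to 725 mm from the base axis. Payload 15.9 kg.
Tool frame: the origin (TCP) lies on the centre line of the jaws, within the pads' length; the fingertips stand ctrl.nose_length ahead of it and the grasp point (between the pads) lies 6 mm ahead of it (ctrl.nose_length is the distance from the TCP to the fingertips, in mm); z points along the fingers, y is the line along which they close (so a half turn about z gives the same grasp; the last joint's range is limited). The gripper opens to 85 mm and grips with 20 to 120 N. Pads are 22 mm wide; open, the fingers measure 114 mm over their backs; the gripper's body (76 mm by 85 mm) begins 54 mm behind the grasp point. The pads swing forward as they close: fully open they stand 13 mm farther back than shut.
Start: joints at [-1.206, 0.213, -0.034, 1.323, 0, 1.571], TCP at [178.374, -467.085, 256.306] pointing down, gripper open.
Joint ranges: [-2.98, 2.98], [-0.74, 1.72], [-1.14, 1.35], [-2.1, 2.04], [-1.57, 1.44], [-3.14, 3.14]. Speed limits (rad/s): [1.89, 1.89, 2.39, 2.57, 3.14, 3.14].

### API

Orientations are given as a rotation vector (axis times angle).
In Python, from bench import ctrl, effector, monitor, grab_frame gives the robot as it stands. Calls block until the motion is done:
- ctrl.move_ptp(position, orientation): joint-space move of the TCP to a pose.
- ctrl.move_straight(position, rate=150, ori=None): straight line of the TCP; ori=None keeps the orientation; rate is the mean speed in mm/s.
- ctrl.move_j(angles): joint-space move.
- effector.grip(opening, squeeze=None): opening from 0.0 (shut) to 1.0 (fully open); squeeze is the grip in N (None keeps the last); returns when the fingers have stopped.
- ctrl.wait(seconds).
- ctrl.ik(position, orientation): joint angles nearest the present ones, or None.
- monitor.get_obs(): the state.
- grab_frame(name): name is "scene" or "top" or "wrist"; returns a dict with "frame" (400x640x3 uint8, red, green, blue), "mtx" (3x3 intrinsics, pixels), "view" (4x4, takes a point from world to camera coordinates). Camera axes: x right, y up, looking along -z (the intrinsics and any distortion apply to the point x, -y, -z); pixel columns grow to the right and rows downward; lengths in mm; the calibration is good to about 2 mm. A picture is of the moment at which its call begins. There is no depth.
A pose or a line that the arm cannot do raises ctrl.PlanningError and nothing moves.
- ctrl.job_done(): hands the job in; it is judged then, once.
The state is a dict: "time_s": time; "joints": joint angles; "joint_vel": joint speeds; "effort": joint torques, N m; "ee_pos": TCP position; "orientation": TCP orientation; "wrist_force": force on the tool from outside, world axes, zero at the start; "ft_torque": the same for the moment, N m; "finger_gap": opening from 0.0 (shut) to 1.0 (fully open); "finger_force": force on a finger pad.
Only numpy, scipy, OpenCV 4.12 (cv2) and the standard library are available. Lean on these libraries where they do the work, as an engineer would, in place of code of your own. Each camera call takes 0.05 s, during which the arm holds its last target. There are 200 camera calls.

### The job

Make up the two waiting takeaway orders on the counter. The lunch order goes in the carrier with two round wells: stand the drinks can in one well and the side pot in the other, and stack the little dip pot level in the raised rim of the side pot's lid. The coffee order goes in the carrier with one round well and a square pocket: stand the coffee cup right down in the well and lay the wrapped sweet in the pocket; set the can, the cup and the pots down without dropping or tipping them, and leave the card wallet, the wipes and the tape roll where they are.

Things in the scene. Friction and masses are not known exactly. Their poses are not given: they have to be found in the camera images.
- two_well_carrier: Moulded brown-fibre cup carrier, 116 (x) x 218 (y) x 34 mm, does not shift. Origin: centre of its underside, z up, long side along its y. Two round wells, open on top, centred at x = 0, y = +52 and y = -52 mm: 72 mm wide at the deck (34 mm above the origin), tapering to 55 mm at the flat floor, 4 mm above the origin. Either well takes either thing.
- pocket_carrier: Brown-fibre snack carrier of the same outline (116 x 218 x 34 mm, origin at the centre of its underside, long side along y, does not shift). At x = 0, y = +52 mm one round well just like the other carrier's, floor 4 mm above the origin; at x = 0, y = -52 mm a square pocket, 86 (x) x 78 (y) mm at the mouth, 74 x 66 mm at its flat floor, 10 mm above the origin.
- drink_can: Slim closed drinks can, 53 mm across and 134 mm tall, bright ends and a white body with one dark ring, 0.27 kg, standing. Origin: centre of its underside, z up.
- side_pot: Brown paper tub (50 mm across the foot, 57 mm under the lid) with a grey-brown fibre lid fixed on it, 70 mm tall in all, 0.15 kg. The lid is a straight band 62 mm across, 52 to 70 mm above the foot (grasp there); its flat top, 67 mm above the foot, has a raised rim 3 mm high and 55 mm wide inside, where another pot's foot fits. Origin: centre of the underside, z up.
- dip_pot: Little black dip pot with a white lid, 50 mm across the lid (22 to 30 mm above the foot), 36 mm across the foot, 30 mm tall, 0.06 kg. Origin: centre of the underside, z up.
- coffee_cup: White paper coffee cup with a brown sleeve and a black lid fixed on it, 92 mm tall, 50 mm across the foot, 61 mm just under the lid, 65 mm across the lid edge (78 to 83 mm up), 0.2 kg. Origin: centre of the underside, z up.
- wrapped_sweet: Red wrapped sweet with a pale band, 19 (x) x 45 (y) x 12 mm, lying flat, 15 g; its long side is its y axis. Grasp it across the middle, along its x. Origin: centre of the underside, z up.
- card_wallet: Bystander: black card wallet lying flat, 70 x 100 x 14 mm, behind the work; leave it where it is. Origin: centre of the underside.
- wipes_pack: Bystander: green pack of wet wipes with a white lid, 69 x 159 x 37 mm, in front of the cash box; leave it where it is. Origin: centre of the underside.
- tape_roll: Bystander: grey roll of tape lying flat, 82 mm across, 30 mm high, at the far end of the side table; leave it where it is. Origin: centre of the underside.
There are look-alikes about, which are no part of the job. Leave any red look-alike of the drink_can alone. What is shaped like the coffee_cup but turquoise is not meant.

How it is judged:
By the outcome, as a careful person would: the job done as asked, in the order asked, and still so for the second after the job is handed in, with the robot touching nothing.
It also fails if it takes over 144 s, if anything falls off the work surface, if the arm or the gripper's body presses on something with over 40 N, if the wrist force passes 120 N, or if a joint passes its speed limit or range.

## Working session

There is one attempt and no reset: what is moved stays moved. The work goes in short steps, each a Python script; the robot and the scene stay as the last script left them, time stands still between calls to the robot, and variables do not carry over. Pictures are saved under pics/ and viewed, at most 16 in all, crops included, and the job is handed in when it is done.

```bash
ls; mkdir -p pics
python3 - <<'E'
from bench import ctrl,effector,monitor,grab_frame
import cv2,numpy as np
for n in("scene","top"):
    d=grab_frame(n);cv2.imwrite(f"pics/{n}0.png",d["frame"][...,::-1]);print(n,d["mtx"].tolist(),d["view"].round(3).tolist(),[k for k in d if k not in("frame","mtx","view")],{k:d[k] for k in d if k not in("frame","mtx","view")})
o=monitor.get_obs();print(o,ctrl.nose_length)
E
```

```text
pics
scene [[382.86420441187124, 0.0, 313.75824123047784], [0.0, 382.86420441187124, 202.87242929452293], [0.0, 0.0, 1.0]] [[-0.868, -0.497, 0.016, 502.481], [0.223, -0.36, 0.906, -136.067], [-0.445, 0.789, 0.423, -1035.06], [0.0, 0.0, 0.0, 1.0]] [] {}
top [[456.31673034588664, 0.0, 316.759458565201], [0.0, 456.31673034588664, 205.09525057852036], [0.0, 0.0, 1.0]] [[0.007, -1.0, -0.011, 68.744], [0.993, 0.006, 0.121, -548.637], [-0.121, -0.012, 0.993, -1577.139], [0.0, 0.0, 0.0, 1.0]] [] {}
{'time_s': 0.1, 'joints': array([-1.20600066e+00,  2.13323803e-01, -3.49729682e-02,  1.32348482e+00,
        5.33966350e-06,  1.57079379e+00]), 'joint_vel': array([-3.59416443e-04,  1.51792883e-04,  3.30937811e-03,  4.32972551e-05,
        5.74660654e-04, -4.27078278e-04]), 'effort': array([-9.75583025e-04, -6.87250757e+01,  4.87806559e+01,  1.21615102e-02,
        3.38134589e-05, -3.70272892e-05]), 'ee_pos': array([ 178.28519553, -466.84781797,  255.86648491]), 'orientation': array([-3.08852406e+00, -5.69675660e-01,  2.72391684e-04]), 'wrist_force': array([-0.00116593, -0.03297922, -0.19949279]), 'ft_torque': array([-0.00505453, -0.03017088, -0.05113055]), 'finger_force': 0.0, 'finger_gap': 1.0005559219100442} 25.0
```

View pics/scene0.png

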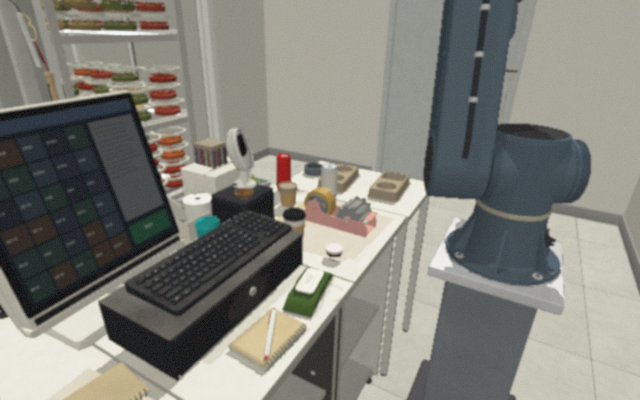

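View pics/top0.png

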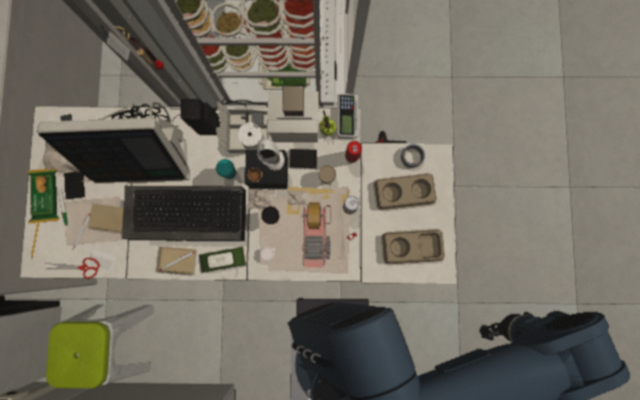

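The scene picture shows the counter, with the two carriers at about (340,178) and (390,185). In the top picture:
- The two-well carrier is at (406,191) and the pocket carrier at (413,247).
- Can: white (351,204), or the red look-alike (354,150).
- Cup: black lid (270,215), or the turquoise look-alike (225,168).
- Side pot: (327,174), or the brown thing at (255,175).
- Dip pot: (266,255), or the white thing at (250,133).
- Sweet: (351,235).

I'll choose by the description and check in a close crop.

Run:
```python
import cv2
a=cv2.imread("pics/top0.png")[125:285,210:460];cv2.imwrite("pics/c1.png",cv2.resize(a,(800,512),interpolation=cv2.INTER_CUBIC))
a=cv2.imread("pics/scene0.png")[130:280,180:430];cv2.imwrite("pics/c2.png",cv2.resize(a,(800,480),interpolation=cv2.INTER_CUBIC))
```

```text
(no output)
```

View pics/c1.png

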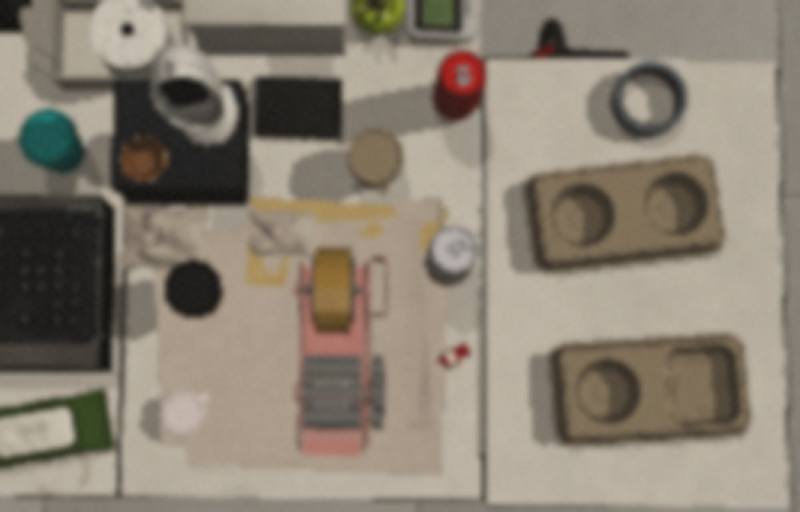

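View pics/c2.png

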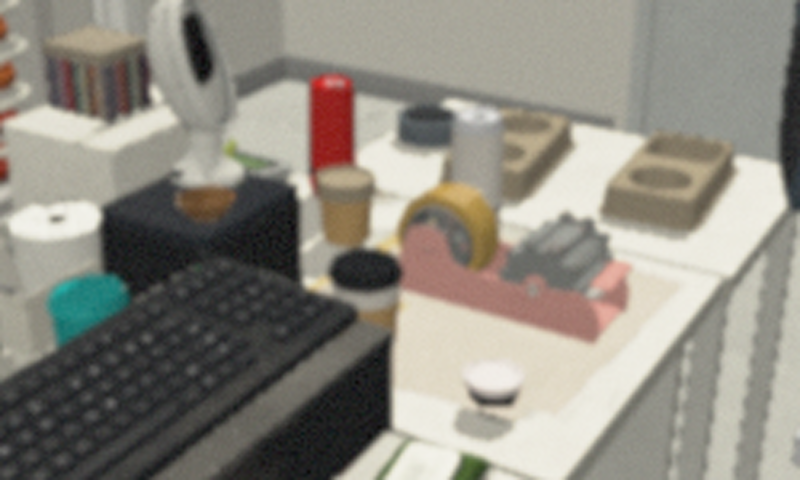

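The crop confirms the choices, at top-image pixels: can (351,203), side pot with the grey-brown lid (327,174), black-lidded cup (270,215), dip pot (267,254) and sweet (352,236). A pink tape dispenser stands in the middle, so I'll steer clear of it. Next I compute coarse positions and take wrist views.

```bash
cat > h.py <<'E'
from bench import ctrl,effector,monitor,grab_frame
import cv2,numpy as np
from scipy.spatial.transform import Rotation as R
def ray(d,px,z):
    "world point on plane z seen at pixel px"
    V=d["view"];Rm=V[:3,:3];c=-Rm.T@V[:3,3]
    q=np.linalg.inv(d["mtx"])@[px[0],px[1],1];w=Rm.T@[q[0],-q[1],-q[2]]
    return c+w*(z-c[2])/w[2]
def pix(d,p):
    q=d["view"][:3]@[*p,1];q=d["mtx"]@[q[0],-q[1],-q[2]];return q[:2]/q[2]
def down(a):
    "tool pointing down, closing line (tool y) at world angle a"
    y=np.array([np.cos(a),np.sin(a),0]);z=np.array([0,0,-1.]);return R.from_matrix(np.c_[np.cross(y,z),y,z]).as_rotvec()
def shot(n,f):
    d=grab_frame(n);cv2.imwrite(f,d["frame"][...,::-1]);np.savez(f[:-4],**d);return d
E
python3 - <<'E'
from h import *
d=grab_frame("top")
for n,p,z in[("can",(351.5,202),134),("pot",(327,174),70),("cup",(270.5,215),83),("dip",(267.5,254),30),("sweet",(352,236),10),("two",(405.5,191),34),("pock",(413.5,246.5),34),("disp",(314,232),40),("redcan",(354.5,148),134),("wallet",(303,158),14),("seam",(361,200),0),("edge",(361,281),0)]:
    print(n,ray(d,p,z).round())
d=grab_frame("wrist");o=monitor.get_obs();V=d["view"];c=-V[:3,:3].T@V[:3,3]
T=R.from_rotvec(o["orientation"]).as_matrix();print("cam in tool",T.T@(c-o["ee_pos"]),"look",T.T@-V[2,:3],"up",T.T@V[1,:3],d["mtx"])
for z in (300,400,450,500):
  for xy in((480,-110),(450,60),(470,-330),(400,-200),(480,0)):
    print(z,xy,[ctrl.ik([*xy,z],down(a)) is not None for a in(0,np.pi/2,np.pi)])
E
```

```text
can [547. -44. 134.]
pot [653.  37.  70.]
cup [507. 230.  83.]
dip [375. 243.  30.]
sweet [441. -53.  10.]
two [ 600. -241.   34.]
pock [ 405. -266.   34.]
disp [453.  81.  40.]
redcan [730. -54. 134.]
wallet [722. 124.  14.]
seam [572. -87.   0.]
edge [283. -85.   0.]
cam in tool [ 6.81254110e+01  1.00880094e-01 -1.18165188e+02] look [-2.68239022e-01 -6.45868219e-04  9.63352173e-01] up [ 9.63352288e-01 -6.39813797e-04  2.68238625e-01] [[289.35916036   0.         319.41378361]
 [  0.         289.35916036 198.53739822]
 [  0.           0.           1.        ]]
300 (480, -110) [True, True, True]
300 (450, 60) [True, True, True]
300 (470, -330) [True, True, True]
300 (400, -200) [True, True, True]
300 (480, 0) [True, True, True]
400 (480, -110) [True, True, True]
400 (450, 60) [True, True, True]
400 (470, -330) [True, True, True]
400 (400, -200) [True, True, True]
400 (480, 0) [True, True, True]
450 (480, -110) [True, True, True]
450 (450, 60) [True, True, True]
450 (470, -330) [True, True, True]
450 (400, -200) [True, True, True]
450 (480, 0) [True, True, True]
500 (480, -110) [True, True, True]
500 (450, 60) [True, True, True]
500 (470, -330) [False, False, False]
500 (400, -200) [True, True, True]
500 (480, 0) [True, True, True]
```

Run:
```python
from h import *
for i,(x,y) in enumerate([(470,-250),(520,-30),(430,215)]):
    ctrl.move_ptp([x,y,290],down(np.pi/2));d=shot("wrist",f"pics/w{i}.png");print(monitor.get_obs()["time_s"],monitor.get_obs()["joints"].round(2))
ims=[cv2.imread(f"pics/w{i}.png") for i in range(3)]
cv2.imwrite("pics/w12.png",cv2.resize(np.vstack(ims[1:]),(750,938))[:600])
```

```text
2.0417 [-0.49  0.28  0.14  1.43 -0.   -0.49]
2.9917 [-0.06  0.25  0.1   1.42 -0.   -0.06]
4.0583 [ 0.46  0.17 -0.    1.4  -0.    0.46]
```

View pics/w0.png

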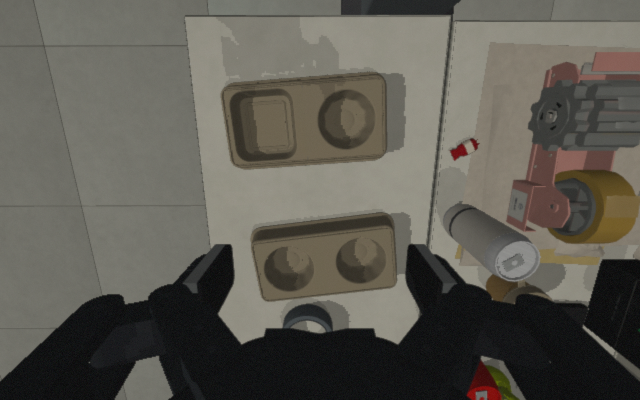

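View pics/w1.png

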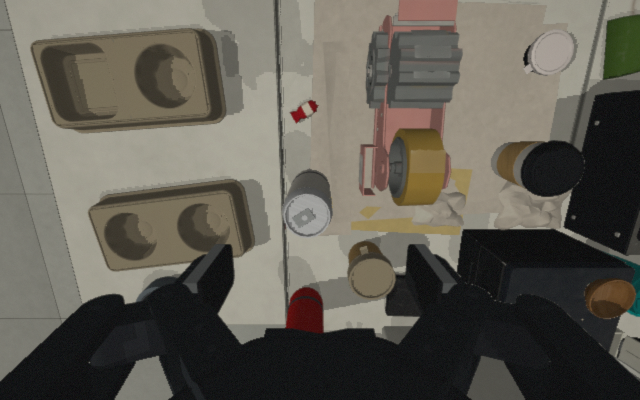

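View pics/w2.png

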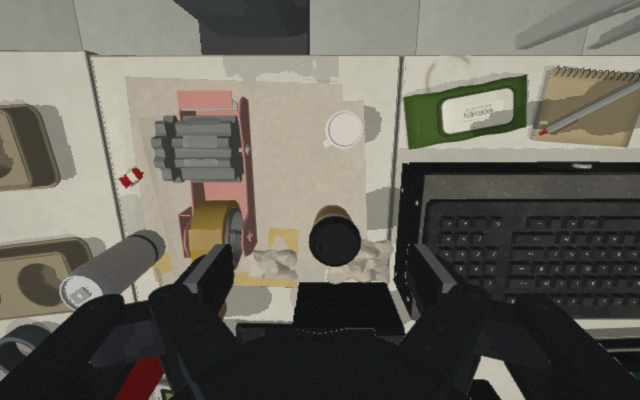

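Wrist view w0 shows the pocket carrier at (304,120) and the two-well carrier at (324,258). w1 shows the can top at (307,214), the side-pot lid at (371,271) and the sweet at (304,111). w2 shows the cup lid at (334,242) and the dip-pot lid at (345,128). Now I measure by fitting circles to edge points cast onto the known planes.

```bash
cat >> h.py <<'E'
from scipy.optimize import least_squares
def circle(d,px,z,r,band=5,fixed=True):
    "fit a circle of radius r at height z to Canny edge pixels near the pixel px"
    g=cv2.cvtColor(d["frame"],cv2.COLOR_RGB2GRAY);e=cv2.Canny(cv2.GaussianBlur(g,(3,3),0),30,80)
    v,u=np.nonzero(e);k=np.hypot(u-px[0],v-px[1])<70;P=np.array([ray(d,q,z)[:2] for q in zip(u[k],v[k])])
    c=ray(d,px,z)[:2]
    for b in(band*2,band,band*.6):
        s=P[abs(np.hypot(*(P-c).T)-r)<b]
        f=least_squares(lambda q:np.hypot(*(s-q[:2]).T)-(r if fixed else q[2]),[*c]+([] if fixed else [r]),loss="soft_l1");c=f.x[:2]
    return f.x.round(1),len(s),round(float(np.sqrt(np.mean(f.fun**2))),2)
def load(i):
    return dict(np.load(f"pics/w{i}.npz"))
def rect(d,m,z):
    "min-area rectangle of the biggest blob of mask m, on plane z"
    c=max(cv2.findContours(m.astype(np.uint8),0,1)[0],key=cv2.contourArea)[:,0]
    return cv2.minAreaRect(np.float32([ray(d,q,z)[:2] for q in c]))
def red(d,x0,x1,y0,y1):
    f=d["frame"].astype(int);m=(f[...,0]>110)&(f[...,0]-f[...,1]>60);o=np.zeros_like(m);o[y0:y1,x0:x1]=m[y0:y1,x0:x1];return cv2.morphologyEx(o.astype(np.uint8),cv2.MORPH_CLOSE,np.ones((9,9)))
E
python3 - <<'E'
from h import *
D=[load(i) for i in range(3)]
for n,i,p,z,r in[("wellA",0,(289,268),34,36),("wellB",0,(364,260),34,36),("wellA",1,(131,236),34,36),("wellB",1,(207,229),34,36),("pwell",0,(347,120),34,36),("pwell",1,(176,75),34,36),("can",1,(307,214),134,25),("pot",1,(371,271),70,31),("cup",2,(334,242),83,32.5),("cup",1,(552,168),83,32.5),("dip",2,(345,128),30,25),("dip",1,(550,53),30,25)]:
    print(n,i,circle(D[i],p,z,r),circle(D[i],p,z,r,fixed=False))
print("sweet",rect(D[1],red(D[1],280,330,85,135),9),rect(D[0],red(D[0],440,490,130,170),9))
# carriers outline: brown mask
f=D[0]["frame"];h=cv2.cvtColor(f,cv2.COLOR_RGB2HSV);m=(h[...,1]>50)
for y0,y1,z in((60,175,34),(205,305,34)):
    q=np.zeros_like(m);q[y0:y1,210:405]=m[y0:y1,210:405];print(rect(D[0],q,z))
for p in((265,123),):print("pocket floor",ray(D[0],(268,125),10))
E
```

```text
wellA 0 (array([ 611.4, -294.8]), 147, 0.71) (array([ 611.5, -294.8,   35.7]), 148, 0.7)
wellB 0 (array([ 598.5, -191.7]), 170, 0.76) (array([ 598.5, -191.7,   35.8]), 171, 0.76)
wellA 1 (array([ 611.7, -294.8]), 153, 0.84) (array([ 611.8, -294.9,   35.7]), 153, 0.76)
wellB 1 (array([ 598.8, -191.5]), 145, 1.14) (array([ 598.9, -191.2,   36.2]), 139, 1.12)
pwell 0 (array([ 404.2, -217. ]), 213, 0.5) (array([ 404.2, -217. ,   35.8]), 213, 0.47)
pwell 1 (array([ 399.7, -203.6]), 77, 1.47) (array([ 399.7, -203.8,   36.2]), 78, 1.5)
can 1 (array([541.6, -44.5]), 219, 1.57) (array([544.4, -44.7,  24.3]), 189, 1.66)
pot 1 (array([649.4,  36.2]), 141, 1.51) (array([649.2,  36.1,  31.1]), 143, 1.49)
cup 2 (array([507.9, 232.5]), 190, 0.79) (array([507.9, 232.5,  32.6]), 190, 0.78)
cup 1 (array([507.7, 230.6]), 169, 1.22) (array([508.1, 232.1,  33.6]), 182, 1.18)
dip 2 (array([376.7, 246.5]), 178, 1.72) (array([377. , 245.8,  24.1]), 175, 1.43)
dip 1 (array([377. , 245.5]), 212, 1.33) (array([377. , 245.4,  24.8]), 211, 1.35)
sweet ((444.02294921875, -54.29027557373047), (13.00809097290039, 29.490575790405273), 39.40309143066406) ((448.867919921875, -58.29437255859375), (9.690443992614746, 18.185041427612305), 27.8295841217041)
((407.3810729980469, -267.72235107421875), (105.76343536376953, 201.6897430419922), 4.029176712036133)
((594.8375244140625, -243.46966552734375), (117.80601501464844, 201.6732177734375), 7.2364091873168945)
pocket floor [ 411.00793281 -318.6400179    10.        ]
```

The well separation comes out at 103.9 mm against a true 104, so the calibration is good. Next I look closely from above the can.

Run:
```python
from h import *
ctrl.move_ptp([544,-44.5,290],down(0));d=shot("wrist","pics/w3.png");o=monitor.get_obs();print(o["joints"].round(2),o["time_s"],o["ee_pos"])
p=pix(d,[544,-44.5,134]);print(p)
for r in(20,22,24,26.5):print(r,circle(d,p,134,r,3),circle(d,p,134,r,3,fixed=False))
x,y=p.astype(int);cv2.imwrite("pics/c3.png",cv2.resize(d["frame"][max(y-70,0):y+70,x-80:x+80,::-1],None,fx=4,fy=4,interpolation=cv2.INTER_CUBIC))
```

```text
[-0.08  0.31  0.18  1.44  0.    1.49] 5.2 [543.88198345 -43.84929636 290.03969053]
[319.3003624  190.55567544]
20 (array([545.8, -41.7]), 140, 1.01) (array([545.8, -41.5,  20.6]), 142, 0.86)
22 (array([545.3, -42.7]), 182, 1.03) (array([545.7, -42.8,  22.4]), 185, 1.04)
24 (array([546.4, -43.1]), 173, 1.18) (array([546.4, -43. ,  23.1]), 175, 0.97)
26.5 (array([544.9, -46.3]), 111, 0.94) (array([545.6, -45.7,  26. ]), 111, 1.01)
```

View pics/c3.png

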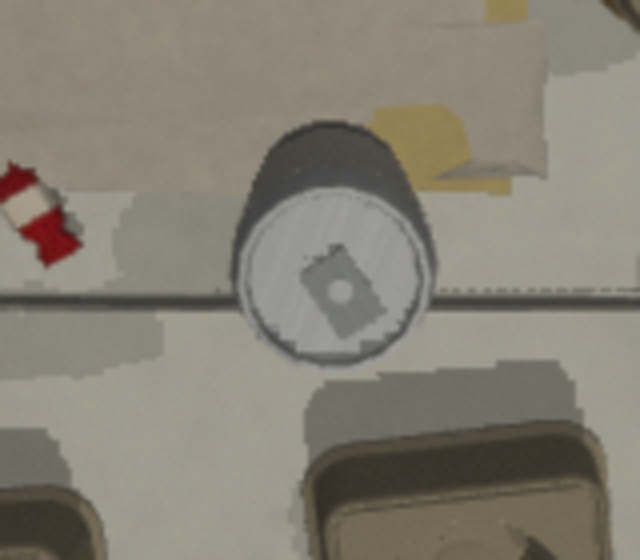

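The can top is centred at about (546.3,-43.2), with the lid ring at about (323,189) in the image. Grasp it and place it in well A.

```bash
cat >> h.py <<'E'
def st(t=""):
    o=monitor.get_obs();print(t,"t",round(o["time_s"],1),"p",o["ee_pos"].round(1),"F",o["wrist_force"].round(1),"gap",round(o["finger_gap"]*85,1),"ff",round(o["finger_force"],1),flush=True);return o
def pick(x,y,z,a,N=30,lift=200,op=1.0):
    effector.grip(op);ctrl.move_ptp([x,y,max(z+60,lift)],down(a));ctrl.move_straight([x,y,z],120)
    effector.grip(0,N);st("gripped");ctrl.move_straight([x,y,z+15],40);ctrl.move_straight([x,y,lift],150);return st("lifted")
def setdown(x,y,z,a,via,extra=4,rel=1.0,up=200):
    "lower to z with force-guided last mm, release, retreat"
    ctrl.move_ptp([x,y,via],down(a));ctrl.move_straight([x,y,z+12],120);ctrl.move_straight([x,y,z+2],25)
    f0=st("above")["wrist_force"];h=z+2
    while h>z-extra:
        h-=.7;ctrl.move_straight([x,y,h],15);f=monitor.get_obs()["wrist_force"]-f0
        if f[2]>3:break
    st(f"down at {h:.1f}");effector.grip(rel);ctrl.wait(.2);ctrl.move_straight([x,y,h+25],60);ctrl.move_straight([x,y,up],150);st("done")
E
python3 - <<'E'
from h import *
A=[611.5,-294.8];cy=np.arctan2(-12.9*-1,103.1)
pick(546.3,-43.2,101,0,lift=200)
setdown(*A,105,cy,200)
d=shot("wrist","pics/w4.png")
E
```

```text
gripped t 7.2 p [546.6 -43.2 101.6] F [-1.  -1.2  5.6] gap 51.6 ff 31.1
lifted t 8.5 p [546.  -43.2 199.1] F [ 0.2  0.4 -3.1] gap 51.5 ff 31.9
above t 10.9 p [ 611.4 -294.8  106.9] F [ 1.  -0.1 -1.9] gap 51.4 ff 31.9
down at 104.9 t 11.6 p [ 611.6 -294.9  105.6] F [-2.9  1.5  6.7] gap 51.8 ff 32.8
done t 13.4 p [ 611.3 -294.7  198.9] F [ 0.  -0.  -0.1] gap 84.4 ff 0.0
```

The can is down, with contact at the expected floor height. Next is the pot: look, then pick.

Run:
```python
from h import *
ctrl.move_ptp([649.3,36.2,240],down(0));d=shot("wrist","pics/w5.png");st()
p=pix(d,[649.3,36.2,70]);print(p,circle(d,p,70,31,4),circle(d,p,70,31,4,fixed=False),circle(d,p,70,27.5,3))
m=cv2.imread("pics/w4.png");x,y=p.astype(int);c=d["frame"][y-90:y+110,x-160:x+160,::-1]
cv2.imwrite("pics/c5.png",np.hstack([cv2.resize(m,(480,300)),cv2.resize(c,(320,200))[:300] if 0 else cv2.copyMakeBorder(c,0,100,0,0,0)]))
```

```text
t 14.8 p [649.3  34.9 239.7] F [ 0.  -0.4 -0.3] gap 84.9 ff 0.0
[319.26145481 186.02775847] (array([655.3,  39.1]), 256, 1.2) (array([655.3,  39.1,  30.8]), 257, 1.19) (array([653.1,  38.6]), 143, 1.1)
```

View pics/c5.png

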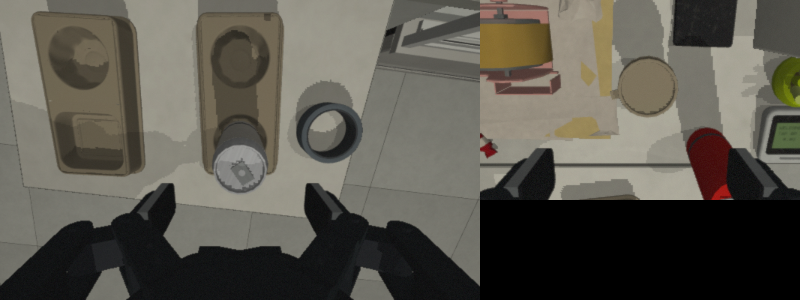

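The can stands in well A, at (240,165) in the left image. The side-pot lid is at (166,86) in the right crop and its surroundings are clear. Re-measure from settled, then pick and place it in well B.

Run:
```python
from h import *
ctrl.move_straight([655,39,230]);ctrl.wait(.3);d=shot("wrist","pics/w6.png")
p=pix(d,[655,39,70]);r=circle(d,p,70,31,4);print(r,circle(d,p,70,27.5,3));x,y=r[0]
assert np.hypot(x-655,y-39)<4
pick(x,y,67,0,lift=180)
setdown(598.6,-191.6,71,np.arctan2(12.9,103.1),180)
ctrl.move_ptp([430,225,190],down(np.pi/2));ctrl.move_ptp([377,246,230],down(np.pi/2));ctrl.wait(.3);d=shot("wrist","pics/w7.png")
p=pix(d,[377,246,30]);print(p,circle(d,p,30,25,4),circle(d,p,30,25,4,fixed=False))
x,y=p.astype(int);cv2.imwrite("pics/c7.png",cv2.resize(d["frame"][y-100:y+100,x-130:x+130,::-1],None,fx=3,fy=3,interpolation=cv2.INTER_CUBIC));st()
```

```text
(array([655.9,  39.2]), 258, 1.18) (array([656.4,  40.8]), 195, 0.78)
gripped t 17.4 p [656.5  39.2  68.2] F [-2.5 -0.2  9.7] gap 60.7 ff 30.5
lifted t 18.7 p [655.5  39.2 178.9] F [ 0.4  0.  -0.9] gap 59.9 ff 32.9
above t 21.2 p [ 598.6 -191.6   72.9] F [ 0.3  1.  -1.4] gap 59.8 ff 32.9
down at 71.6 t 21.7 p [ 598.7 -191.7   72.4] F [-4.7  1.6 10.3] gap 60.2 ff 33.9
done t 23.7 p [ 598.2 -191.5  198.9] F [-0.2  0.4 -0.1] gap 85.2 ff 0.0
[319.77170343 180.57144473] (array([375.9, 247.3]), 196, 1.37) (array([376.2, 246.6,  24.8]), 189, 1.32)
 t 26.1 p [377.2 245.6 229.5] F [0.6 0.1 0.2] gap 85.3 ff 0.0
```

View pics/c7.png

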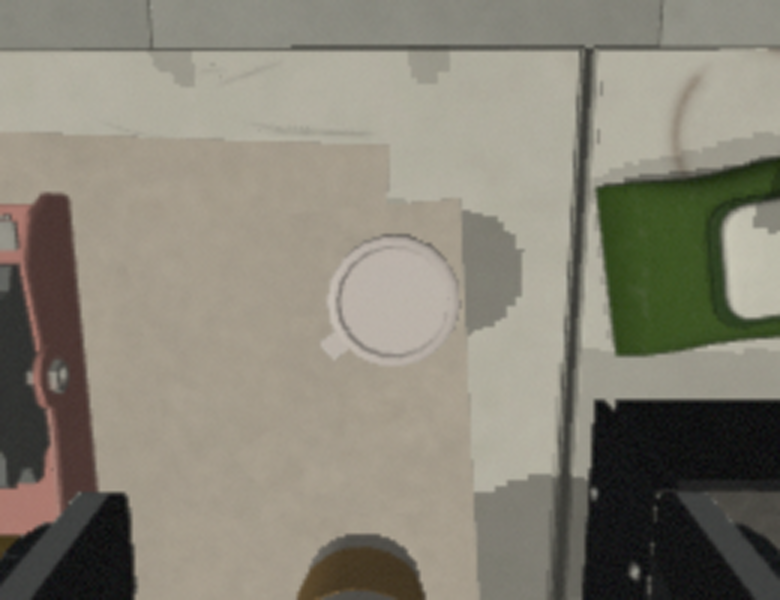

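The dip lid is centred at (395,298) in the crop, with its tab toward lower left, so I'll close across the tab at a≈0.64. After lifting I'll check the pot from an offset view before stacking.

Run:
```python
from h import *
pick(376.1,246.9,30,.64,lift=200)
ctrl.move_ptp([500,-192,270],down(np.pi/2));ctrl.wait(.3);d=shot("wrist","pics/w8.png");st()
p=pix(d,[598.6,-191.6,74]);print(p,circle(d,p,74,31,4),circle(d,p,74,27.5,3))
cv2.imwrite("pics/c8.png",d["frame"][...,::-1])
```

```text
gripped t 29.2 p [376.3 247.   30.4] F [-1.7 -0.8  7.8] gap 47.6 ff 29.6
lifted t 30.9 p [375.7 246.7 199.2] F [-1.2 -0.6 -0.8] gap 47.0 ff 31.0
 t 32.9 p [ 500.1 -191.7  270. ] F [-0.3  0.1 -1.3] gap 47.3 ff 31.0
[319.14768741 261.66995572] (array([ 598.2, -192. ]), 32, 1.05) (array([ 601.7, -192.3]), 29, 0.84)
```

View pics/c8.png

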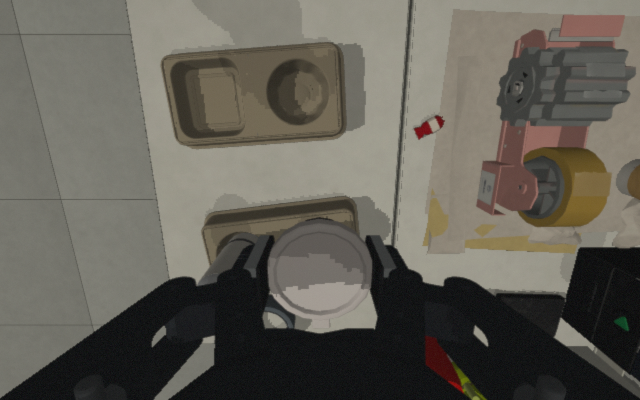

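The dip is held level but hides the pot, so I'll look from the far side.

Run:
```python
from h import *
ctrl.move_ptp([655,-190,260],down(np.pi/2));ctrl.wait(.3);d=shot("wrist","pics/w9.png");st()
p=pix(d,[598.6,-191.6,74]);print(p,circle(d,p,74,31,4),circle(d,p,74,31,4,fixed=False),circle(d,p,74,27.5,3))
x,y=p.astype(int);cv2.imwrite("pics/c9.png",d["frame"][:300,x-250:x+200,::-1])
```

```text
t 34.0 p [ 654.6 -190.2  260.7] F [-0.4 -0.4 -0.6] gap 47.3 ff 31.0
[317.96086991 129.70093159] (array([ 596.8, -190.6]), 205, 1.15) (array([ 596.8, -190.5,   31.1]), 207, 1.16) (array([ 598. , -189.8]), 160, 0.84)
```

View pics/c9.png

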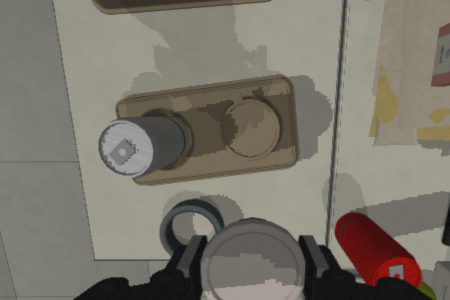

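The pot stands upright in its well, with the lid at about (250,128) in the crop, which is (597.5,-190.4) in world. Stack the dip, then measure the cup.

Run:
```python
from h import *
ctrl.move_straight([597.5,-190.4,200]) if 0 else None
setdown(597.5,-190.4,101,np.arctan2(12.9,103.1),200)
d=shot("wrist","pics/w10.png");p=pix(d,[597.5,-190.4,101]);print("dip",circle(d,p,101,25,4),circle(d,p,101,25,4,fixed=False))
ctrl.move_ptp([508,232,260],down(np.pi/2));ctrl.wait(.3);e=shot("wrist","pics/w11.png");q=pix(e,[508,232,83]);print(q,"cup",circle(e,q,83,32.5,4),circle(e,q,83,32.5,4,fixed=False));st()
f=lambda d,p:cv2.resize(d["frame"][max(int(p[1])-100,0):int(p[1])+100,int(p[0])-130:int(p[0])+130,::-1],(390,300))
cv2.imwrite("pics/c11.png",np.hstack([f(d,p),f(e,q)]))
```

```text
above t 36.7 p [ 597.5 -190.4  102.9] F [ 0.1 -0.  -0.4] gap 47.2 ff 31.0
down at 100.9 t 37.4 p [ 597.7 -190.5  101.5] F [-2.5  1.   7.5] gap 47.2 ff 31.4
done t 39.3 p [ 597.2 -190.3  199. ] F [-0.4 -0.3 -0.1] gap 85.1 ff 0.0
dip (array([ 595.7, -189.2]), 262, 1.39) (array([ 597. , -190.7,   24.4]), 292, 1.39)
[319.67323247 185.00585856] cup (array([508.1, 232.5]), 226, 0.64) (array([508.1, 232.5,  32.1]), 226, 0.53)
 t 41.3 p [508.2 231.7 259.9] F [-0.1 -0.5  0.2] gap 85.3 ff 0.0
```

View pics/c11.png

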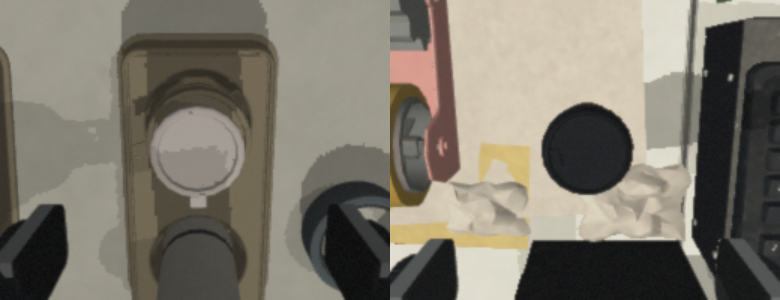

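The dip sits level on the pot, at (198,150) in the left crop. The cup lid is at (588,148) in the right crop, with crumpled paper close by on both sides. Check the clearances for the fingers.

Run:
```python
from h import *
d=load(11);q=np.array([319,185])
for z in(10,40):
  for n,p in[("R",(635,165)),("R",(668,163)),("R",(690,170)),("R",(600,190)),("R",(582,230)),("Lt",(475,182)),("Lt",(520,183)),("Lt",(530,205)),("spool",(430,185)),("pink",(460,150)),("cashbox",(697,100))]:
    print(z,n,ray(d,q+(np.array(p)-[390,0])/1.5-[130,100],z).round(0)[:2]-[508,232.5])
d=grab_frame("scene");x,y=pix(d,[508,232,40]);x,y=int(x),int(y);cv2.imwrite("pics/c12.png",cv2.resize(d["frame"][y-50:y+50,x-60:x+60,::-1],None,fx=5,fy=5,interpolation=cv2.INTER_CUBIC))
```

```text
10 R [30.  42.5]
10 R [28.  71.5]
10 R [35.  91.5]
10 R [53.  12.5]
10 R [92.  -4.5]
10 Lt [ 46.  -98.5]
10 Lt [ 47.  -58.5]
10 Lt [ 67.  -50.5]
10 spool [  49.  -139.5]
10 pink [  17.  -109.5]
10 cashbox [-26.   93.5]
40 R [22.  39.5]
40 R [21.  65.5]
40 R [26.  83.5]
40 R [43.  11.5]
40 R [79.  -3.5]
40 Lt [ 37.  -90.5]
40 Lt [ 37.  -54.5]
40 Lt [ 56.  -46.5]
40 spool [  39.  -127.5]
40 pink [  10.  -101.5]
40 cashbox [-30.   85.5]
```

Everything clears a y-direction grasp. Pick the cup and place it in the pocket carrier's round well.

Run:
```python
from h import *
pick(507.7,232.5,60,np.pi/2,lift=250,op=.97)
setdown(404.4,-217,64,np.pi/2,220,up=250)
ctrl.wait(.3);d=shot("wrist","pics/w12.png");p=pix(d,[404.4,-217,87]);print(p,circle(d,p,87,32.5,4),circle(d,p,87,32.5,4,fixed=False))
ctrl.move_ptp([444,-54,230],down(np.pi/2));ctrl.wait(.3);e=shot("wrist","pics/w13.png");q=pix(e,[444,-54,8]);st()
m=red(e,int(q[0])-40,int(q[0])+40,int(q[1])-40,int(q[1])+40);print(rect(e,m,8),q)
f=lambda d,p,s:cv2.resize(d["frame"][max(int(p[1])-s,0):int(p[1])+s,int(p[0])-s:int(p[0])+s,::-1],(390,390),interpolation=cv2.INTER_CUBIC)
cv2.imwrite("pics/c13.png",np.hstack([f(d,p,120),f(e,q,50)]))
```

```text
gripped t 43.9 p [508.  232.6  60.4] F [-0.2 -0.2  6. ] gap 60.0 ff 36.5
lifted t 45.7 p [507.4 232.4 249.2] F [ 0.   0.3 -2.3] gap 59.8 ff 38.8
above t 49.3 p [ 404.3 -217.    65.9] F [ 0.4  0.6 -2.5] gap 59.9 ff 38.8
down at 63.9 t 50.0 p [ 404.8 -217.1   64.4] F [-1.6  0.6  8.9] gap 59.8 ff 36.7
done t 52.4 p [ 404.1 -216.8  249.2] F [-0.4 -0.2 -0.1] gap 85.4 ff 0.0
[319.14925171 188.57354572] (array([ 405.4, -217.8]), 234, 0.55) (array([ 405.4, -217.8,   32.4]), 234, 0.54)
 t 53.8 p [444.  -54.6 230.1] F [-0.6 -0.8 -0.5] gap 85.2 ff 0.0
((447.41839599609375, -58.03310012817383), (13.11466121673584, 18.384014129638672), 33.93385314941406) [319.87292593 176.70715726]
```

View pics/c13.png

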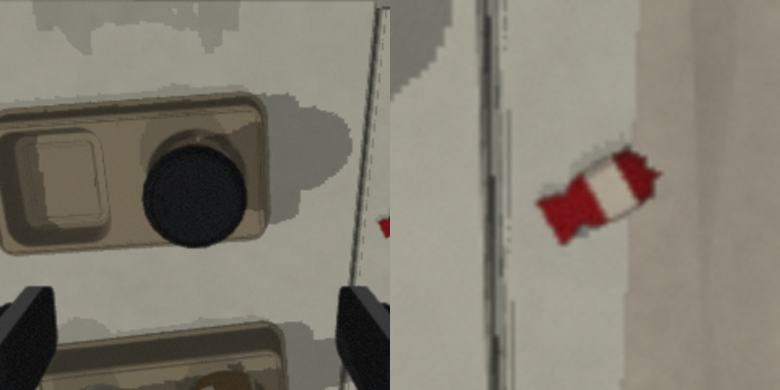

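The cup is seated at (405,-218). The sweet lies at about (600,193) in the crop, tilted. Measure it from both red ends together, then pick it and place it in the pocket.

Run:
```python
from h import *
e=load(13);m=red(e,280,360,140,217);v,u=np.nonzero(m);P=np.float32([ray(e,q,7)[:2] for q in zip(u,v)])
c,(w,h),an=cv2.minAreaRect(P);print(c,w,h,an)
k=cv2.boxPoints((c,(w,h),an));s=k[1]-k[0] if np.hypot(*(k[1]-k[0]))<np.hypot(*(k[2]-k[1])) else k[2]-k[1]
a=np.arctan2(s[1],s[0]);a=(a+np.pi/2)%np.pi-np.pi/2;print("closing angle",a)
assert 35<max(w,h)<50 and min(w,h)<25
pick(*map(float,c),27,a,N=20,lift=150,op=.6)
x,y=404.2+104*np.sin(.07),-217-104*np.cos(.07)
setdown(float(x),float(y),37,.07,150,extra=3,rel=.42,up=230)
ctrl.wait(.3);d=shot("wrist","pics/w14.png");p=pix(d,[x,y,20]);s=120
d2=shot("top","pics/t2.png")["frame"][125:285,210:460,::-1]
cv2.imwrite("pics/c14.png",np.hstack([cv2.resize(d["frame"][max(int(p[1])-s,0):int(p[1])+s,int(p[0])-s:int(p[0])+s,::-1],(320,320)),cv2.resize(d2,(480,320))]))
```

```text
(445.0360107421875, -54.19060516357422) 13.153193473815918 27.724102020263672 33.93381881713867
closing angle 0.5922576Traceback (most recent call last):
  File "<stdin>", line 6, in <module>
AssertionError
```

```bash
cat > s.py <<'E'
from h import *
e=load(13);f=e["frame"].astype(int);m=(f[...,0]-f[...,1]>35);o=np.zeros_like(m);o[140:217,280:360]=m[140:217,280:360];v,u=np.nonzero(o)
P=np.float32([ray(e,q,7)[:2] for q in zip(u,v)]);c,(w,h),an=cv2.minAreaRect(P);print(len(u),c,w,h,an)
k=cv2.boxPoints((c,(w,h),an));s=k[1]-k[0] if np.hypot(*(k[1]-k[0]))<np.hypot(*(k[2]-k[1])) else k[2]-k[1]
a=np.arctan2(s[1],s[0]);a=float((a+np.pi/2)%np.pi-np.pi/2);print("closing angle",a)
assert 34<max(w,h)<52 and min(w,h)<28
pick(*map(float,c),27,a,N=20,lift=150,op=.6)
x,y=float(404.2+104*np.sin(.07)),float(-217-104*np.cos(.07))
setdown(x,y,37,.07,150,extra=3,rel=.42,up=230)
ctrl.wait(.3);d=shot("wrist","pics/w14.png");p=pix(d,[x,y,20]);s=120
d2=shot("top","pics/t2.png")["frame"][125:285,210:460,::-1]
cv2.imwrite("pics/c14.png",np.hstack([cv2.resize(d["frame"][max(int(p[1])-s,0):int(p[1])+s,int(p[0])-s:int(p[0])+s,::-1],(320,320)),cv2.resize(d2,(480,320))]))
E
python3 s.py
```

```text
253 (442.94696044921875, -50.956214904785156) 16.284543991088867 36.95379638671875 29.925500869750977
closing angle 0.5222986936569214
gripped t 56.8 p [443.3 -51.   27.5] F [-1.5  0.3  6.3] gap 17.2 ff 20.8
lifted t 58.2 p [442.5 -50.9 149.2] F [-1.1 -0.1 -1. ] gap 16.8 ff 20.2
above t 60.8 p [ 411.4 -320.7   38.9] F [-0.8 -0.8 -0.8] gap 17.1 ff 20.2
down at 36.9 t 61.6 p [ 411.6 -320.8   37.4] F [-3.2  3.  11.7] gap 17.5 ff 21.2
done t 63.9 p [ 411.2 -320.5  229.2] F [-0.2 -0.3 -0.6] gap 35.7 ff 0.0
```

View pics/c14.png

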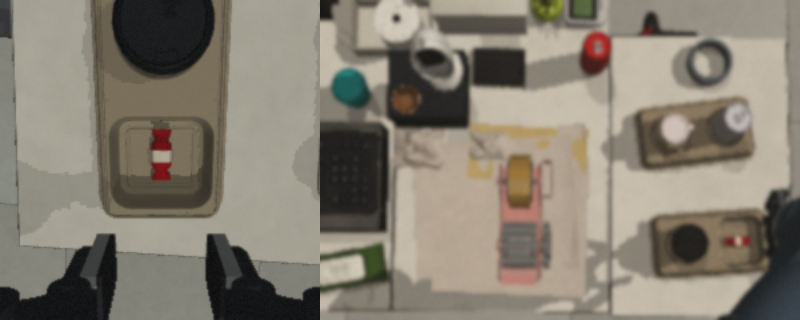

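The left crop shows the sweet flat in the pocket at (161,152). The top view shows the can at (735,120), the dip on the pot at (675,130) and the cup at (690,243), all seated. The bystanders haven't moved. Handing in.

```bash
python3 -c "
from h import *
st();print(ctrl.job_done())"
```

```text
t 64.3 p [ 411.4 -320.7  229.9] F [-0.3 -0.4 -0.5] gap 35.7 ff 0.0
the job is handed in; nothing more can be done
None
```

Both orders are made up and handed in at 64 s: the can and the side pot with the dip pot stacked on it are in the two-well carrier, the cup and sweet are in the pocket carrier, and the bystanders were left alone; the hand-in gave no verdict.

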